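# Make up two breakfast trays at the buffet

## Task

Make up the two breakfast trays from the stock on the counter: the honey jar and the blue cup go on the walnut tray; the jam jar, the white cup and the pepper mill go on the white tray. On each tray the jar stands centred on the cork round, the cup on the grey round and the mill on the green round (the walnut tray's green round stays empty). Set everything down gently and upright, and leave the green jar and the brown cup where they are.

Things in the scene. Friction and masses are not known exactly. Their poses are not given: they have to be found in the camera images.
- walnut_tray: dark brown walnut tray, fixed, 210 (x) x 160 (y) mm. Floor 6 mm, rim 14 mm above the counter, rim 6 mm thick. Flat rounds 66 mm across, flush with the floor, centres in its frame: cork (tan) x -60, y -35; grey x 60, y -35; green x 0, y 37 mm. Origin: centre of the underside; z up, x along the long side, within 15 degrees of pointing away from the robot. Lies left or right of the stock
- white_tray: white ceramic tray, fixed, 210 (x) x 160 (y) mm. Floor 6 mm, rim 14 mm above the counter, rim 6 mm thick. Flat rounds 66 mm across, flush with the floor, centres in its frame: cork (tan) x -60, y -35; grey x 60, y -35; green x 0, y 37 mm. Origin: centre of the underside; z up, x along the long side, within 15 degrees of pointing away from the robot. Lies left or right of the stock
- honey_jar: small closed glass jar, upright: honey, amber-yellow body and yellow lid. Round, 48 mm across and 65 mm tall in all; straight glass body from 2 to 46 mm, lid 47 mm across on top. Loose, 100 to 200 g. Origin: centre of its underside, z up
- jam_jar: small closed glass jar, upright: jam, dark red body and red lid. Round, 48 mm across and 65 mm tall in all; straight glass body from 2 to 46 mm, lid 47 mm across on top. Loose, 100 to 200 g. Origin: centre of its underside, z up
- blue_cup: small straight-sided handleless blue cup, same colour inside and out, upright, mouth up. Round, 54 mm outside (48 mm at the foot), 58 mm tall, 3.5 mm wall. Loose, 90 to 185 g. Origin: centre of its underside, z up
- white_cup: small straight-sided handleless white cup, same colour inside and out, upright, mouth up. Round, 54 mm outside (48 mm at the foot), 58 mm tall, 3.5 mm wall. Loose, 90 to 185 g. Origin: centre of its underside, z up
- pepper_mill: small wooden pepper mill, upright: round, foot 46 mm across, straight waist 38 mm across from 12 to 58 mm high, collar 42 mm across at 62 to 68 mm, steel button on top, 85 mm tall in all. Loose, 80 to 170 g. Origin: centre of its underside, z up
- mint_jar: spare stock, not ordered, to be left alone: small closed glass jar, upright: mint jelly, green body and green lid. Round, 48 mm across and 65 mm tall in all; straight glass body from 2 to 46 mm, lid 47 mm across on top. Loose, 100 to 200 g. Origin: centre of its underside, z up
- brown_cup: spare stock, not ordered, to be left alone: small straight-sided handleless brown cup, same colour inside and out, upright, mouth up. Round, 54 mm outside (48 mm at the foot), 58 mm tall, 3.5 mm wall. Loose, 90 to 185 g. Origin: centre of its underside, z up
Things that resemble listed ones, but are neither listed nor needed, are in the scene too. Leave any pink look-alike of the white_cup alone. Of the things that look like the jam_jar, take the one that is farthest to the robot's left at the start.

How it is judged:
By the outcome, as a careful person would: the job done as asked, in the order asked, and still so for the second after the job is handed in, with the robot touching nothing.
It also fails if it takes over 128 s, if anything falls off the work surface, if the arm or the gripper's body presses on something with over 40 N, if the wrist force passes 120 N, or if a joint passes its speed limit or range.

## Robot

A 6-joint arm with a two-finger parallel gripper is mounted at the origin on the work surface. World frame = base frame: x ahead of the robot, y to its left, z up, the work surface at z = 0. Lengths are in m, angles in rad, forces in N, time in s.
With the tool pointing down it reaches from about 0.275 to 0.75 m from the base axis. Payload 10.2 kg.
Tool frame: the origin (TCP) lies at the very end of the fingers, on their centre line; the grasp point (between the pads) lies 19 mm behind it; x points along the fingers, z is the direction in which the jaws open and shut, and the axes are right-handed (so a half turn about x gives the same grasp; the last joint's range is limited). The gripper opens to 85 mm and grips with 20 to 120 N. Pads are 22 mm wide; open, the fingers measure 114 mm over their backs; the gripper's body (76 mm by 85 mm) begins 54 mm behind the grasp point. The pads swing forward as they close: fully open they stand 13 mm farther back than shut.
Start: joints at [-1.382, 0.313, 1.498, -0, 1.331, -0.223], TCP at [0.21, -0.481, 0.231] pointing down, gripper open.
Joint ranges: [-2.94, 2.94], [-0.97, 2.17], [0.19, 2.56], [-1.23, 4.37], [0.02, 3.11], [-2.88, 2.88]. Speed limits (rad/s): [2.39, 2.39, 3.01, 3.14, 3.14, 3.14].

## Interface

Orientations are given as a unit quaternion [w, x, y, z].
In Python, from cell import get_obs, viewer, robot gives the robot as it stands.
- The arm moves only by the tool servo_tool, never from a script. Its argument "targets" is a list of rows, each a list of 7 numbers: the turn, a rotation vector about the tool's x, y, z in degrees, then the shift along the tool's x, y, z in mm, then the closure, from -1 (fully open) to 1 (shut), so that 0 is half open. In form: [[wx, wy, wz, tx, ty, tz, gripper], ...]. A call has 1 to 12 rows; each row shifts and turns the commanded pose from where the row before left it, along the tool's axes as they then stand; what a row does not reach is not made up. A row lasts 1/12 s, in which the tool goes at most 41.7 mm and 7.16 degrees, less where a joint would pass 70% of its speed; a pose out of reach is approached as far as the arm can. A call with a gripper value outside its range is refused whole. The fingers move at their own pace and stop on an object; "force" is the grip in N (left out, the last holds). Time passes only in rows, so rows that do not move let the fingers close. It gives the time, the measured TCP pose, the force and the opening at its end, in the units of the state.
- get_obs(): the state, without advancing time (a new reading comes with each control period).
- viewer.get_image(name): name is "scene" or "top"; returns a dict with "color" (384x512x3 uint8, red, green, blue), "camera_matrix" (3x3 intrinsics, pixels), "dist_coeffs" ([k1, k2, p1, p2, k3] as OpenCV has them; the pictures are not rectified), "rvec" (rotation vector, rad) and "tvec" (3), from world to camera coordinates, as OpenCV has them. Camera axes: x right, y down, z forward; pixel columns grow to the right and rows downward; lengths in m; the calibration is good to about 2 mm. A picture is of the moment at which its call begins. There is no depth.
- robot.job_done(): hands the job in, once; it reports no verdict.
The state is a dict: "time": time; "q": joint angles; "joint_velocities": joint speeds; "joint_torque": joint torques, N m; "tcp_pos": TCP position; "orientation": TCP orientation; "ft_force": force on the tool from outside, world axes, zero at the start; "ft_torque": the same for the moment, N m; "gripper_width": finger opening in m.
Only numpy, scipy, OpenCV 4.12 (cv2) and the standard library are available. Lean on these libraries where they do the work, as an engineer would, in place of code of your own. Each camera call takes 0.05 s, during which the arm holds its last target. There are 200 camera calls.

## Working session

There is one attempt and no reset: what is moved stays moved. The work goes in short steps, Python scripts to look and compute and a tool call to move; the robot and the scene stay as the last step left them, time stands still between calls to the robot, and variables do not carry over. Pictures are saved under pics/ and viewed, about 12 in all and at most 16, crops included, and the job is handed in when it is done.

Besides the shell and the picture viewer there is one more tool, called as name([rows], argument=value, ...), one row to a line, values as JSON. servo_tool: Moves the arm, as the interface text tells. Its arguments: {"type":"object","properties":{"targets":{"type":"array"},"force":{"type":"number"}},"required":["targets"]}

```bash
ls; mkdir -p pics
python3 - <<'E'
from cell import get_obs, viewer, robot
import cv2,numpy as np,pickle
d={n:viewer.get_image(n) for n in("scene","top")}
pickle.dump(d,open('im0.pkl','wb'))
for n in d:
    cv2.imwrite(f'pics/{n}0.png',cv2.resize(d[n]['color'][...,::-1],(800,600),interpolation=cv2.INTER_CUBIC)); 
    R=cv2.Rodrigues(np.array(d[n]['rvec'],float))[0]; print(n,(-R.T@np.array(d[n]['tvec']).ravel()).round(3),R[2].round(2),d[n]['dist_coeffs'])
o=get_obs();print(o)
E
```

```text
pics
scene [0.889 0.736 0.817] [-0.36 -0.64 -0.68] [-0.17211029  0.          0.          0.          0.        ]
top [0.431 0.015 1.025] [ 0.07 -0.01 -1.  ] [-0.2079959  0.         0.         0.         0.       ]
{'time': 0.1, 'q': array([-1.38239860e+00,  3.13421850e-01,  1.49835320e+00,  8.53085877e-07,
        1.33099604e+00, -2.23395733e-01]), 'joint_velocities': array([-0.00154221, -0.00268147, -0.00253174, -0.00076228,  0.00105377,
        0.00074844]), 'joint_torque': array([ 2.45535412e-03, -4.12900078e+01, -2.60142589e+01, -2.00560921e-04,
        3.03503584e-03,  1.21007562e-05]), 'tcp_pos': array([ 0.21008098, -0.48088957,  0.23078105]), 'orientation': array([ 0.5913722 ,  0.38751642,  0.5919506 , -0.38691658]), 'ft_force': array([-0.80952659, -0.53422293,  0.78605533]), 'ft_torque': array([ 0.01437818, -0.03881646, -0.04772096]), 'gripper_width': 0.08548358064358008}
```

View pics/top0.png

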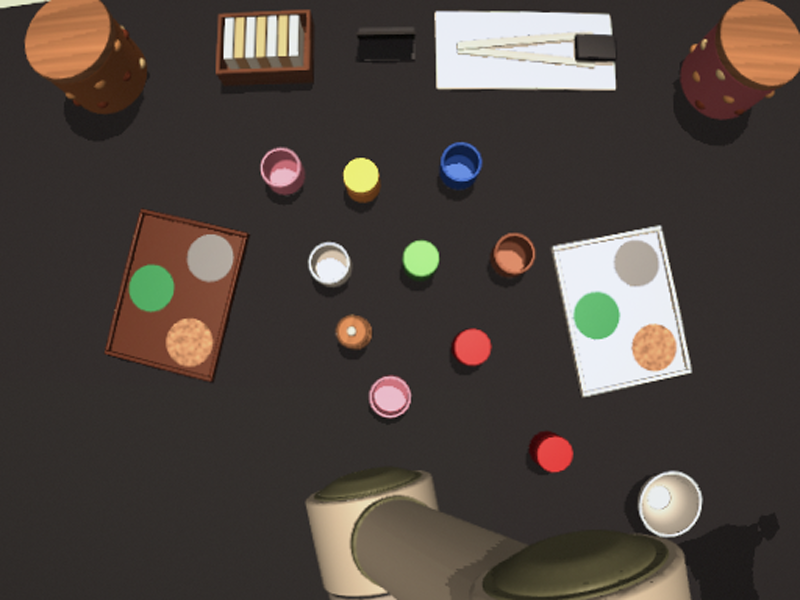

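View pics/scene0.png

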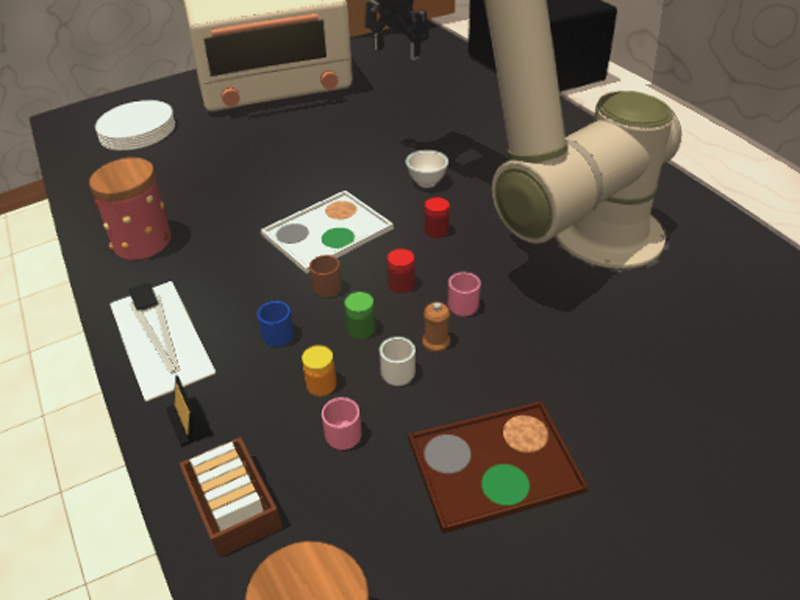

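The top view has +x up and +y left. The walnut tray is at left (180,295) and the white tray at right (620,310), in 800x600 pixels. Stock:
- honey (361,172)
- blue cup (461,162)
- white cup (329,263)
- mill (352,330)
- jam candidates (472,347) and (553,453): the first is farther to the robot's left, so I'll take that one
- to leave alone: pink cups, mint jar, brown cup, white bowl (670,503)

```bash
cat > h.py <<'E'
import cv2,numpy as np
from scipy.optimize import least_squares
def unproj(im,px,z):
    R=cv2.Rodrigues(np.array(im['rvec'],float))[0];t=np.array(im['tvec'],float).ravel();C=-R.T@t
    u=cv2.undistortPoints(np.array(px,float).reshape(-1,1,2),im['camera_matrix'],im['dist_coeffs']).reshape(-1,2)
    d=np.c_[u,np.ones(len(u))]@R
    return (C+d*((z-C[2])/d[:,2])[:,None])[:,:2],C
def blob(im,seed,kind,r=45):
    """contour of the blob at seed (pixels of 512 wide picture)"""
    hsv=cv2.cvtColor(im['color'],cv2.COLOR_RGB2HSV); H,S,V=[hsv[...,i].astype(int) for i in range(3)]
    m={'red':((H<8)|(H>172))&(S>120)&(V>60),'yel':(H>10)&(H<40)&(S>110)&(V>70),'blue':(H>100)&(H<130)&(S>110)&(V>50),
       'white':(S<110)&(V>95),'wood':(H<20)&(S>80)&(V>60),'grn':(H>40)&(H<90)&(S>110)&(V>60),
       'grey':(S<60)&(V>90)&(V<190),'tan':(H>5)&(H<20)&(S>70)&(V>150)}[kind].astype(np.uint8)
    w=np.zeros_like(m);cv2.circle(w,tuple(int(s) for s in seed),r,1,-1);m=cv2.morphologyEx(m*w,cv2.MORPH_CLOSE,np.ones((3,3)))
    cs=cv2.findContours(m,cv2.RETR_EXTERNAL,cv2.CHAIN_APPROX_NONE)[0]
    cs=[c for c in cs if cv2.contourArea(c)>60]
    c=min(cs,key=lambda c:np.hypot(*(np.array(cv2.minEnclosingCircle(c)[0])-seed)))
    return c.reshape(-1,2)
def circ(im,seed,kind,z,rad,half=True,r=45):
    """centre of the circle of known radius at height z; half: only the side away from the camera's foot"""
    p,C=unproj(im,blob(im,seed,kind,r),z); c=p.mean(0)
    for _ in range(4):
        q=p
        if half:
            d=c-C[:2]; d/=np.linalg.norm(d); q=p[(p-c)@d>-0.002]
        s=least_squares(lambda v:np.hypot(*(q-v[:2]).T)-v[2],[*c,rad],loss='soft_l1',f_scale=.001).x
        c=least_squares(lambda v:np.hypot(*(q-v).T)-rad,c,loss='soft_l1',f_scale=.001).x
    return c,s[2]
E
python3 - <<'E'
import pickle,numpy as np;from h import *
d=pickle.load(open('im0.pkl','rb'));T=d['top'];S=d['scene'];k=.64
P=lambda x,y:np.array([x*k,y*k])
for n,s,c,z,r,h in [('honey',P(361,172),'yel',.065,.0235,1),('jam',P(472,347),'red',.065,.0235,1),('jam2',P(553,453),'red',.065,.0235,1),('blue',P(461,162),'blue',.058,.027,1),('white',P(329,263),'white',.058,.027,1),('mill',P(352,330),'wood',.066,.021,1)]:
    try:
        a,rr=circ(T,s,c,z,r,h,30);print(n,(a*1e3).round(1),'freeR',round(rr*1e3,1))
    except Exception as e:print(n,e)
print('mill button',unproj(T,P(352,330),.085)[0],unproj(S,P(437,307),.085)[0])
for n,pts in {'walnut':[('tan',190,342),('grey',210,257),('grn',151,288)],'white':[('tan',654,347),('grey',636,263),('grn',597,315)]}.items():
    L=[]
    for c,x,y in pts:
        a,rr=circ(T,P(x,y),c,.006,.033,False,30);L.append(a);print(n,c,(a*1e3).round(1),round(rr*1e3,1))
    L=np.array(L);M=np.array([[-60,-35],[60,-35],[0,37]])/1e3
    A=M-M.mean(0);B=L-L.mean(0);th=np.arctan2((A[:,0]*B[:,1]-A[:,1]*B[:,0]).sum(),(A*B).sum());R=np.array([[np.cos(th),-np.sin(th)],[np.sin(th),np.cos(th)]])
    F=A@R.T+L.mean(0);print(n,'yaw',np.degrees(th).round(1),'fit',(F*1e3).round(1).tolist(),'res',((F-L)*1e3).round(1).tolist())
# scene check: lid centres
for n,s,c,z,r in [('honey',P(318,357),'yel',.065,.0235),('jam',P(401,258),'red',.065,.0235),('blue',P(275,313),'blue',.058,.027),('white',P(397,350),'white',.058,.027)]:
    a,rr=circ(S,s,c,z,r,True,26);print('scene',n,(a*1e3).round(1),round(rr*1e3,1))
E
```

```text
honey [660.6  65.1] freeR 22.8
jam [435.6 -75.2] freeR 23.5
jam2 [ 295.7 -179.2] freeR 23.4
blue [678.4 -66.7] freeR 26.5
white [547.4 107.9] freeR 26.6
mill [458.1  78.4] freeR 20.9
mill button [[0.45856661 0.07645832]] [[0.46270908 0.08630845]]
walnut tan [447.4 307.6] 32.7
walnut grey [563.9 278.6] 31.7
walnut grn [523.4 362.9] 31.0
walnut yaw -14.1 fit [[447.5, 307.7], [563.9, 278.5], [523.3, 362.9]] res [[0.1, 0.1], [0.0, -0.1], [-0.2, 0.0]]
white tan [ 430.  -335.3] 31.2
white grey [ 548. -314.] 30.8
white grn [ 475.6 -254.8] 30.2
white yaw 10.5 fit [[429.9, -335.8], [547.9, -314.1], [475.8, -254.1]] res [[-0.2, -0.5], [-0.1, -0.1], [0.2, 0.6]]
scene honey [662.4  66.4] 22.5
scene jam [437.9 -72.8] 23.2
scene blue [681.2 -63.8] 26.6
scene white [549.5 109.1] 27.0
```

servo_tool([
  [5.9,0,0,0,0,0,-1],
  [5.9,0,0,0,0,0,-1],
  [5.9,0,0,0,0,0,-1],
  [5.9,0,0,0,0,0,-1],
  [0,0,0,0,22,-27,-1],
  [0,0,0,0,22,-27,-1],
  [0,0,0,0,22,-27,-1],
  [0,0,0,0,22,-27,-1],
  [0,0,0,0,22,-27,-1],
  [0,0,0,0,22,-27,-1],
  [0,0,0,0,22,-27,-1],
  [0,0,0,0,22,-27,-1],
], force=40)

```text
time: 1.1
tcp_pos: [0.3868, -0.2635, 0.2312]
orientation: [0.5, 0.5, 0.5, -0.5]
ft_force: [0.4, -0.1, -1.3]
gripper_width: 0.0853
```

servo_tool([
  [0,0,0,0,22,-27,-1],
  [0,0,0,0,22,-27,-1],
  [0,0,0,0,22,-27,-1],
  [0,0,0,0,22,-27,-1],
  [0,0,0,0,22,-27,-1],
  [0,0,0,0,22,-27,-1],
  [0,0,0,0,22,-27,-1],
  [0,0,0,0,22,-27,-1],
  [0,0,0,0,22,-27,-1],
  [0,0,0,0,22,-27,-1],
  [0,0,0,0,22,-27,-1],
  [0,0,0,0,0,0,-1],
])

```text
time: 2.1
tcp_pos: [0.63, 0.0364, 0.2298]
orientation: [0.5, 0.499, 0.502, -0.499]
ft_force: [-1.4, 0.4, -0.7]
gripper_width: 0.0855
```

servo_tool([
  [0,0,0,20,15.7,-14.5,-1],
  [0,0,0,20,15.7,-14.5,-1],
  [0,0,0,25,0,0,-1],
  [0,0,0,25,0,0,-1],
  [0,0,0,25,0,0,-1],
  [0,0,0,25,0,0,-1],
  [0,0,0,25,0,0,-1],
  [0,0,0,20,0,0,-1],
  [0,0,0,15,0,0,-1],
  [0,0,0,12,0,0,-1],
  [0,0,0,0,0,0,-1],
])

```text
time: 3.02
tcp_pos: [0.6581, 0.0608, 0.0165]
orientation: [0.499, 0.499, 0.501, -0.501]
ft_force: [-0.6, -0.6, -0.3]
gripper_width: 0.085
```

servo_tool([
  [0,0,0,0,0,0,0],
  [0,0,0,0,0,0,0.5],
  [0,0,0,0,0,0,1],
  [0,0,0,0,0,0,1],
  [0,0,0,0,0,0,1],
  [0,0,0,0,0,0,1],
  [0,0,0,0,0,0,1],
  [0,0,0,0,0,0,1],
])

```text
time: 3.68
tcp_pos: [0.6604, 0.0609, 0.0209]
orientation: [0.501, 0.501, 0.499, -0.499]
ft_force: [-0.9, 1.5, 6.5]
gripper_width: 0.0469
```

servo_tool([
  [0,0,0,0,0,0,1],
  [0,0,0,-10,0,0,1],
  [0,0,0,-20,0,0,1],
  [0,0,0,-30,0,0,1],
  [0,0,0,-30,0,0,1],
  [0,0,0,-30,0,0,1],
  [0,0,0,0,0,0,1],
  [0,0,0,0,0,0,1],
])

```text
time: 4.35
tcp_pos: [0.6601, 0.0608, 0.1413]
orientation: [0.501, 0.501, 0.499, -0.499]
ft_force: [0.1, 0.0, -2.2]
gripper_width: 0.0463
```

Run:
```python
from cell import get_obs, viewer
import cv2
for i in range(2):
    o=get_obs();print(o['tcp_pos'],o['orientation'],o['gripper_width'],o['ft_force'])
a=viewer.get_image('scene')['color'];b=viewer.get_image('top')['color']
o=get_obs();print(o['tcp_pos'],o['orientation'])
import numpy as np
cv2.imwrite('pics/1.png',cv2.resize(np.hstack([a[120:340,100:400],b[40:260,100:400]]),(800,293))[...,::-1])
```

```text
[0.66006272 0.06077234 0.14126024] [ 0.50086296  0.50072425  0.4991059  -0.49930433] 0.04630287844099876 [ 0.09224701  0.02527934 -2.1860297 ]
[0.66006272 0.06077234 0.14126024] [ 0.50086296  0.50072425  0.4991059  -0.49930433] 0.04630287844099876 [ 0.09224701  0.02527934 -2.1860297 ]
[0.65884354 0.0608355  0.13807963] [ 0.49933256  0.4994659   0.50061033 -0.50058976]
```

View pics/1.png

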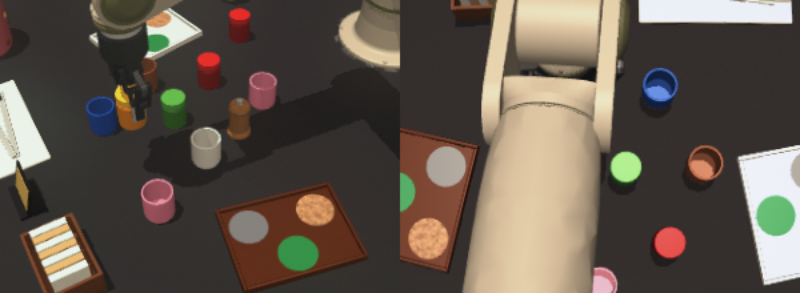

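servo_tool([
  [0,0,0,0,-10,-12,1],
  [0,0,0,0,-20,-24,1],
  [0,0,0,0,-20,-24,1],
  [0,0,0,0,-20,-24,1],
  [0,0,0,0,-20,-24,1],
  [0,0,0,0,-20,-24,1],
  [0,0,0,0,-20,-24,1],
  [0,0,0,0,-20,-24,1],
  [0,0,0,0,-20,-24,1],
  [0,0,0,0,-20,-24,1],
  [0,0,0,0,-15,-12,1],
  [0,0,0,0,-8.5,-6.6,1],
])

```text
time: 5.45
tcp_pos: [0.4437, 0.3086, 0.1379]
orientation: [0.5, 0.498, 0.501, -0.501]
ft_force: [-1.1, 0.0, -1.5]
gripper_width: 0.0465
```

servo_tool([
  [0,0,0,0,0,0,1],
  [0,0,0,15,0,0,1],
  [0,0,0,20,0,0,1],
  [0,0,0,20,0,0,1],
  [0,0,0,15,0,0,1],
  [0,0,0,12,0,0,1],
  [0,0,0,8,0,0,1],
  [0,0,0,5,0,0,1],
  [0,0,0,5,0,0,1],
  [0,0,0,3,0,0,1],
  [0,0,0,0,0,0,1],
  [0,0,0,0,0,0,1],
])

```text
time: 6.45
tcp_pos: [0.4464, 0.3075, 0.0366]
orientation: [0.5, 0.5, 0.5, -0.5]
ft_force: [-0.5, -0.4, -2.0]
gripper_width: 0.0461
```

Run:
```python
from cell import get_obs, viewer
import cv2
from h import *
S=viewer.get_image('scene');print(get_obs()['tcp_pos'])
a=S['color']
cv2.imwrite('pics/2.png',cv2.resize(a[200:350,220:400],(720,600),interpolation=cv2.INTER_CUBIC)[...,::-1])
```

```text
[0.44638901 0.30754585 0.03676031]
```

View pics/2.png

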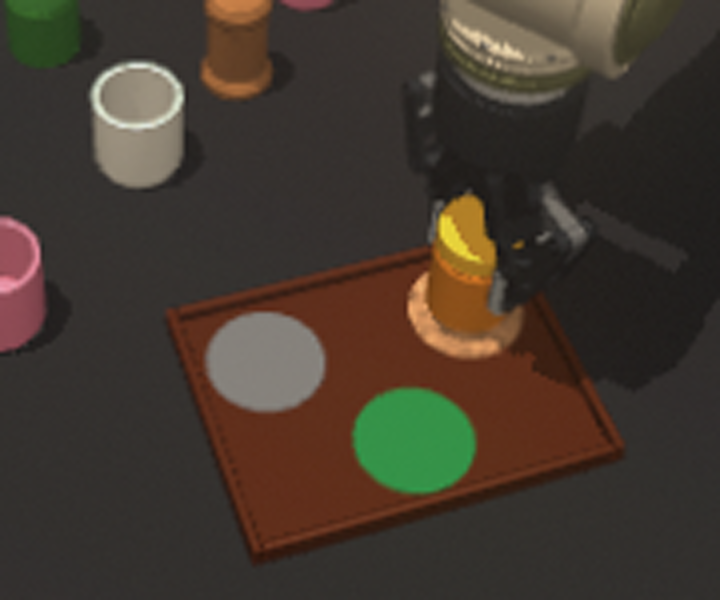

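The honey jar hangs just above the cork round, in line with it at about (462,300) in the crop. Next I lower it slowly and check for contact before releasing.

servo_tool([
  [0,0,0,2,0,0,1],
  [0,0,0,2,0,0,1],
  [0,0,0,2,0,0,1],
  [0,0,0,1,0,0,1],
  [0,0,0,1,0,0,1],
  [0,0,0,1,0,0,1],
  [0,0,0,1,0,0,1],
  [0,0,0,0,0,0,1],
  [0,0,0,0,0,0,1],
])

```text
time: 7.25
tcp_pos: [0.4461, 0.3075, 0.0268]
orientation: [0.5, 0.5, 0.5, -0.5]
ft_force: [-2.3, -0.7, 4.9]
gripper_width: 0.0464
```

servo_tool([
  [0,0,0,0.5,0,0,1],
  [0,0,0,0.5,0,0,1],
  [0,0,0,0,0,0,1],
  [0,0,0,0,0,0,1],
])

```text
time: 7.58
tcp_pos: [0.4462, 0.3075, 0.0268]
orientation: [0.5, 0.5, 0.5, -0.5]
ft_force: [-6.4, -3.9, 15.6]
gripper_width: 0.0468
```

servo_tool([
  [0,0,0,-0.7,0,0,1],
  [0,0,0,0,0,0,0.2],
  [0,0,0,0,0,0,0.1],
  [0,0,0,0,0,0,0],
  [0,0,0,0,0,0,-0.2],
  [0,0,0,0,0,0,-0.5],
  [0,0,0,0,0,0,-0.7],
  [0,0,0,0,0,0,-0.7],
])

```text
time: 8.25
tcp_pos: [0.4462, 0.3075, 0.0259]
orientation: [0.5, 0.5, 0.5, -0.5]
ft_force: [-0.5, 0.3, 0.4]
gripper_width: 0.0728
```

servo_tool([
  [0,0,0,-5,0,0,-1],
  [0,0,0,-15,0,0,-1],
  [0,0,0,-30,0,0,-1],
  [0,0,0,-30,0,0,-1],
  [0,0,0,-30,0,0,-1],
  [0,0,0,-15,0,0,-1],
  [0,0,0,0,20,32,-1],
  [0,0,0,0,20,32,-1],
  [0,0,0,0,20,32,-1],
  [0,0,0,0,20,32,-1],
  [0,0,0,0,20,32,-1],
  [0,0,0,0,20,32,-1],
])

```text
time: 9.25
tcp_pos: [0.5668, 0.1137, 0.1514]
orientation: [0.5, 0.5, 0.5, -0.5]
ft_force: [0.3, 0.3, 0.3]
gripper_width: 0.0856
```

servo_tool([
  [0,0,0,0,20,32,-1],
  [0,0,0,0,20,32,-1],
  [0,0,0,0,20,32,-1],
  [0,0,0,0,20,32,-1],
  [0,0,0,0,20,32,-1],
  [0,0,0,0,13.5,21,-1],
  [0,0,0,0,0,0,-1],
  [0,0,0,0,0,0,-1],
])

```text
time: 9.92
tcp_pos: [0.6796, -0.0667, 0.1506]
orientation: [-0.499, -0.5, -0.5, 0.501]
ft_force: [0.2, 0.4, 0.7]
gripper_width: 0.0854
```

Run:
```python
from cell import get_obs, viewer
import cv2
from h import *
S=viewer.get_image('scene');T=viewer.get_image('top');print(get_obs()['tcp_pos'])
# honey check: lid centre in both views against z=71 mm
for im,s,r in((S,(338,258),25),(T,(121,218),26)):
    try: print(circ(im,s,'yel',.071,.0235,True,r))
    except Exception as e: print(e)
cv2.imwrite('pics/3.png',np.hstack([cv2.resize(S['color'][150:350,120:400],(420,300)),cv2.resize(T['color'][50:250,60:340],(380,300))])[...,::-1])
```

```text
[ 0.67924531 -0.06478734  0.15106846]
(array([0.44900384, 0.30871848]), np.float64(0.023366044400045777))
(array([0.4471498 , 0.30793386]), np.float64(0.023759102379034603))
```

View pics/3.png

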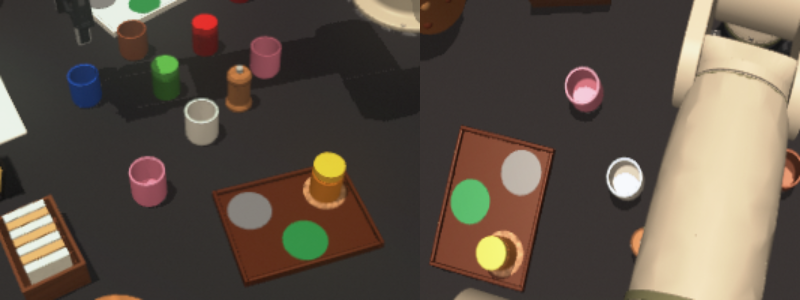

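Honey measures (447–449, 308–309) mm against the cork round at (447.5, 307.7), so it is centred. Now the blue cup.

servo_tool([
  [0,0,0,20,-1,0,-1],
  [0,0,0,25,0,0,-1],
  [0,0,0,25,0,0,-1],
  [0,0,0,20,0,0,-1],
  [0,0,0,15,0,0,-1],
  [0,0,0,14.5,0,0,-1],
  [0,0,0,10,0,0,-1],
  [0,0,0,5,0,0,-1],
  [0,0,0,0,0,0,-1],
  [0,0,0,0,0,0,-0.5],
  [0,0,0,0,0,0,0],
  [0,0,0,0,0,0,0.3],
])

```text
time: 11.02
tcp_pos: [0.6791, -0.0657, 0.0179]
orientation: [0.501, 0.5, 0.499, -0.5]
ft_force: [-4.3, 2.4, 12.2]
gripper_width: 0.0531
```

servo_tool([
  [0,0,0,0,0,0,0.5],
  [0,0,0,0,0,0,1],
  [0,0,0,0,0,0,1],
  [0,0,0,0,0,0,1],
  [0,0,0,0,0,0,1],
  [0,0,0,-5,0,0,1],
  [0,0,0,-15,0,0,1],
  [0,0,0,-30,0,0,1],
  [0,0,0,-30,0,0,1],
  [0,0,0,-30,0,0,1],
  [0,0,0,-10,0,0,1],
  [0,0,0,0,0,0,1],
])

```text
time: 12.02
tcp_pos: [0.6796, -0.0658, 0.1395]
orientation: [0.502, 0.501, 0.498, -0.499]
ft_force: [1.0, -0.8, -1.5]
gripper_width: 0.0531
```

servo_tool([
  [0,0,0,0,-5,-15,1],
  [0,0,0,0,-10,-31,1],
  [0,0,0,0,-10,-31,1],
  [0,0,0,0,-10,-31,1],
  [0,0,0,0,-10,-31,1],
  [0,0,0,0,-10,-31,1],
  [0,0,0,0,-10,-31,1],
  [0,0,0,0,-10,-31,1],
  [0,0,0,0,-10,-31,1],
  [0,0,0,0,-10,-31,1],
  [0,0,0,0,-10,-31,1],
  [0,0,0,0,-9.6,-18.9,1],
])

```text
time: 13.02
tcp_pos: [0.562, 0.2808, 0.134]
orientation: [0.5, 0.499, 0.501, -0.501]
ft_force: [0.4, 0.5, -1.1]
gripper_width: 0.053
```

servo_tool([
  [0,0,0,0,0,0,1],
  [0,0,0,15,0,0,1],
  [0,0,0,20,0,0,1],
  [0,0,0,20,0,0,1],
  [0,0,0,15,0,0,1],
  [0,0,0,12,0,0,1],
  [0,0,0,8,0,0,1],
  [0,0,0,8,0,0,1],
  [0,0,0,5,0,0,1],
  [0,0,0,3,0,0,1],
  [0,0,0,2,0,0,1],
  [0,0,0,0,0,0,1],
])

```text
time: 14.02
tcp_pos: [0.5641, 0.2784, 0.0285]
orientation: [0.5, 0.5, 0.5, -0.5]
ft_force: [-0.3, -0.1, -1.2]
gripper_width: 0.0527
```

servo_tool([
  [0,0,0,1,0,0,1],
  [0,0,0,1,0,0,1],
  [0,0,0,1,0,0,1],
  [0,0,0,0,0,0,1],
  [0,0,0,0,0,0,1],
])

```text
time: 14.43
tcp_pos: [0.564, 0.2784, 0.0255]
orientation: [0.5, 0.5, 0.5, -0.5]
ft_force: [0.2, -0.0, -1.0]
gripper_width: 0.0531
```

servo_tool([
  [0,0,0,0.7,0,0,1],
  [0,0,0,0.7,0,0,1],
  [0,0,0,0,0,0,1],
  [0,0,0,0,0,0,1],
])

```text
time: 14.77
tcp_pos: [0.564, 0.2784, 0.0241]
orientation: [-0.5, -0.5, -0.5, 0.5]
ft_force: [0.0, -0.3, -1.9]
gripper_width: 0.053
```

servo_tool([
  [0,0,0,0.7,0,0,1],
  [0,0,0,0,0,0,1],
  [0,0,0,0,0,0,1],
])

```text
time: 15.02
tcp_pos: [0.5641, 0.2784, 0.0239]
orientation: [0.5, 0.5, 0.5, -0.5]
ft_force: [-2.8, -0.8, 4.8]
gripper_width: 0.0528
```

servo_tool([
  [0,0,0,0,0,0,0.1],
  [0,0,0,0,0,0,0],
  [0,0,0,0,0,0,-0.15],
  [0,0,0,0,0,0,-0.3],
  [0,0,0,0,0,0,-0.6],
  [0,0,0,0,0,0,-0.8],
  [0,0,0,0,0,0,-0.8],
  [0,0,0,-5,0,0,-0.8],
  [0,0,0,-15,0,0,-1],
  [0,0,0,-30,0,0,-1],
  [0,0,0,-30,0,0,-1],
  [0,0,0,-30,0,0,-1],
])

```text
time: 16.02
tcp_pos: [0.5638, 0.2783, 0.135]
orientation: [-0.5, -0.5, -0.5, 0.5]
ft_force: [1.3, -0.0, -0.9]
gripper_width: 0.0854
```

servo_tool([
  [0,0,0,-15,0,0,-1],
  [0,0,0,0,-12,32,-1],
  [0,0,0,0,-12,32,-1],
  [0,0,0,0,-12,32,-1],
  [0,0,0,0,-12,32,-1],
  [0,0,0,0,-12,32,-1],
  [0,0,0,0,-12,32,-1],
  [0,0,0,0,-12,32,-1],
  [0,0,0,0,-12,32,-1],
  [0,0,0,0,-12,32,-1],
  [0,0,0,0,-12,32,-1],
  [0,0,0,0,-8.3,33.8,-1],
])

```text
time: 17.02
tcp_pos: [0.4346, -0.0766, 0.1489]
orientation: [0.5, 0.5, 0.5, -0.5]
ft_force: [1.3, -1.2, -0.2]
gripper_width: 0.0852
```

Run:
```python
from cell import get_obs, viewer
import cv2
from h import *
S=viewer.get_image('scene');T=viewer.get_image('top');print(get_obs()['tcp_pos'])
for im,s,r in((S,(290,280),30),(T,(133,164),26)):
    try: print(circ(im,s,'blue',.064,.027,True,r))
    except Exception as e: print(e)
try: print(circ(S,np.array((401,258))*.64,'red',.065,.0235,True,26))
except Exception as e: print(e)
cv2.imwrite('pics/4.png',np.hstack([cv2.resize(S['color'][150:350,120:400],(420,300)),cv2.resize(T['color'][50:250,60:340],(380,300))])[...,::-1])
```

```text
[ 0.43503227 -0.07902077  0.14895283]
(array([0.56630053, 0.28037494]), np.float64(0.026057537149387223))
(array([0.56307592, 0.2769091 ]), np.float64(0.025385702617580944))
(array([ 0.43816285, -0.073016  ]), np.float64(0.022486803405193413))
```

View pics/4.png

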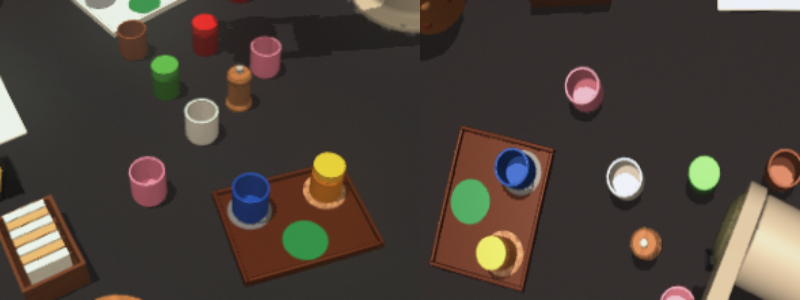

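Blue is on the grey round: (563–566, 277–280) mm against (563.9, 278.6). Now the jam jar, which shows untouched in the scene view.

servo_tool([
  [0,0,0,20,0,0,-1],
  [0,0,0,25,0,0,-1],
  [0,0,0,25,0,0,-1],
  [0,0,0,20,0,0,-1],
  [0,0,0,15,0,0,-1],
  [0,0,0,10,0,0,-1],
  [0,0,0,10,0,0,-1],
  [0,0,0,5,0,0,-1],
  [0,0,0,0,0,0,-1],
  [0,0,0,0,0,0,-0.5],
  [0,0,0,0,0,0,0],
  [0,0,0,0,0,0,0.3],
])

```text
time: 18.12
tcp_pos: [0.4361, -0.0755, 0.019]
orientation: [0.5, 0.5, 0.5, -0.5]
ft_force: [-0.3, -0.2, -0.6]
gripper_width: 0.0517
```

servo_tool([
  [0,0,0,0,0,0,0.5],
  [0,0,0,0,0,0,1],
  [0,0,0,0,0,0,1],
  [0,0,0,0,0,0,1],
  [0,0,0,0,0,0,1],
  [0,0,0,-5,0,0,1],
  [0,0,0,-15,0,0,1],
  [0,0,0,-30,0,0,1],
  [0,0,0,-30,0,0,1],
  [0,0,0,-30,0,0,1],
  [0,0,0,-10,0,0,1],
  [0,0,0,0,0,0,1],
])

```text
time: 19.12
tcp_pos: [0.4368, -0.0759, 0.1412]
orientation: [0.502, 0.501, 0.498, -0.499]
ft_force: [0.9, -0.4, -1.8]
gripper_width: 0.0467
```

servo_tool([
  [0,0,0,0,0,13,1],
  [0,0,0,0,-1,26,1],
  [0,0,0,0,-1,26,1],
  [0,0,0,0,-1,26,1],
  [0,0,0,0,-1,26,1],
  [0,0,0,0,-1,26,1],
  [0,0,0,0,-0.7,26,1],
  [0,0,0,0,0,26,1],
  [0,0,0,0,0,26,1],
  [0,0,0,0,0,26,1],
  [0,0,0,0,0,13.6,1],
  [0,0,0,0,0,0,1],
])

```text
time: 20.12
tcp_pos: [0.4292, -0.3381, 0.1369]
orientation: [-0.499, -0.501, -0.5, 0.501]
ft_force: [0.6, -0.3, -1.8]
gripper_width: 0.0472
```

servo_tool([
  [0,0,0,0,0,0,1],
  [0,0,0,15,0,0,1],
  [0,0,0,20,0,0,1],
  [0,0,0,20,0,0,1],
  [0,0,0,15,0,0,1],
  [0,0,0,12,0,0,1],
  [0,0,0,8,0,0,1],
  [0,0,0,8,0,0,1],
  [0,0,0,5,0,0,1],
  [0,0,0,3,0,0,1],
  [0,0,0,2,0,0,1],
  [0,0,0,0,0,0,1],
])

```text
time: 21.12
tcp_pos: [0.43, -0.336, 0.0304]
orientation: [0.5, 0.5, 0.5, -0.5]
ft_force: [0.2, 0.4, -0.9]
gripper_width: 0.0468
```

servo_tool([
  [0,0,0,1,0,0,1],
  [0,0,0,1,0,0,1],
  [0,0,0,1,0,0,1],
  [0,0,0,0.7,0,0,1],
  [0,0,0,0,0,0,1],
  [0,0,0,0,0,0,1],
])

```text
time: 21.62
tcp_pos: [0.4299, -0.3361, 0.0267]
orientation: [0.5, 0.5, 0.5, -0.5]
ft_force: [-0.1, -0.6, -1.3]
gripper_width: 0.0468
```

servo_tool([
  [0,0,0,0.7,0,0,1],
  [0,0,0,0.7,0,0,1],
  [0,0,0,0,0,0,1],
  [0,0,0,0,0,0,1],
])

```text
time: 21.95
tcp_pos: [0.43, -0.3361, 0.0254]
orientation: [0.5, 0.5, 0.5, -0.5]
ft_force: [0.3, 0.4, 0.4]
gripper_width: 0.047
```

servo_tool([
  [0,0,0,0.6,0,0,1],
  [0,0,0,0,0,0,1],
  [0,0,0,0,0,0,1],
])

```text
time: 22.2
tcp_pos: [0.43, -0.3361, 0.0253]
orientation: [0.5, 0.5, 0.5, -0.5]
ft_force: [-2.3, 1.8, 6.9]
gripper_width: 0.0468
```

servo_tool([
  [0,0,0,0,0,0,0.2],
  [0,0,0,0,0,0,0.1],
  [0,0,0,0,0,0,0],
  [0,0,0,0,0,0,-0.3],
  [0,0,0,0,0,0,-0.6],
  [0,0,0,0,0,0,-0.8],
  [0,0,0,0,0,0,-0.8],
  [0,0,0,-5,0,0,-0.8],
  [0,0,0,-15,0,0,-1],
  [0,0,0,-30,0,0,-1],
  [0,0,0,-30,0,0,-1],
  [0,0,0,-30,0,0,-1],
])

```text
time: 23.2
tcp_pos: [0.4298, -0.3359, 0.1363]
orientation: [0.5, 0.5, 0.5, -0.5]
ft_force: [0.6, -0.2, -0.1]
gripper_width: 0.0853
```

servo_tool([
  [0,0,0,-10,0,-16,-1],
  [0,0,0,0,9,-32,-1],
  [0,0,0,0,9,-32,-1],
  [0,0,0,0,9,-32,-1],
  [0,0,0,0,9,-32,-1],
  [0,0,0,0,9,-32,-1],
  [0,0,0,0,9,-32,-1],
  [0,0,0,0,9,-32,-1],
  [0,0,0,0,9,-32,-1],
  [0,0,0,0,9,-32,-1],
  [0,0,0,0,9,-32,-1],
  [0,0,0,0,9,-32,-1],
])

```text
time: 24.2
tcp_pos: [0.5292, 0.0337, 0.1452]
orientation: [0.5, 0.5, 0.5, -0.5]
ft_force: [1.1, 0.6, 0.2]
gripper_width: 0.0854
```

servo_tool([
  [0,0,0,0,9,-32,-1],
  [0,0,0,0,9.5,-32,-1],
  [0,0,0,0,0,-11.7,-1],
  [0,0,0,0,0,0,-1],
  [0,0,0,0,0,0,-1],
])

```text
time: 24.62
tcp_pos: [0.5472, 0.1075, 0.1447]
orientation: [0.5, 0.5, 0.5, -0.5]
ft_force: [0.7, 0.0, 0.1]
gripper_width: 0.0856
```

Run:
```python
from cell import get_obs, viewer
import cv2
from h import *
S=viewer.get_image('scene');T=viewer.get_image('top');print(get_obs()['tcp_pos'])
for im,s,r in((S,(220,125),25),(T,(424,222),26)):
    try: print(circ(im,s,'red',.071,.0235,True,r))
    except Exception as e: print(e)
cv2.imwrite('pics/5.png',np.hstack([cv2.resize(S['color'][90:290,120:400],(420,300)),cv2.resize(T['color'][100:300,230:510],(380,300))])[...,::-1])
```

```text
[0.54735988 0.10645835 0.14482439]
(array([ 0.43195494, -0.3330597 ]), np.float64(0.02199972955035549))
(array([ 0.43012579, -0.33304604]), np.float64(0.021448896710843875))
```

View pics/5.png

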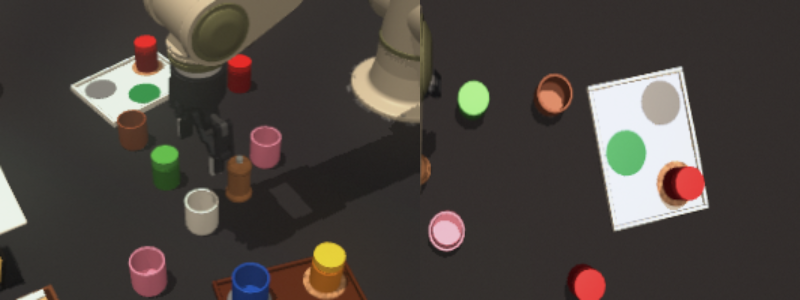

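Jam stands on the white tray's cork round, about 2 mm off at most. Now the white cup.

servo_tool([
  [0,0,0,20,0,0,-1],
  [0,0,0,25,0,0,-1],
  [0,0,0,25,0,0,-1],
  [0,0,0,20,0,0,-1],
  [0,0,0,15,0,0,-1],
  [0,0,0,10,0,0,-1],
  [0,0,0,8,0,0,-1],
  [0,0,0,5,0,0,-1],
  [0,0,0,0,0,0,-1],
  [0,0,0,0,0,0,-0.5],
  [0,0,0,0,0,0,0],
  [0,0,0,0,0,0,0.3],
])

```text
time: 25.72
tcp_pos: [0.548, 0.1077, 0.0177]
orientation: [0.5, 0.5, 0.5, -0.5]
ft_force: [-3.8, 0.5, 9.2]
gripper_width: 0.0539
```

servo_tool([
  [0,0,0,0,0,0,0.5],
  [0,0,0,0,0,0,1],
  [0,0,0,0,0,0,1],
  [0,0,0,0,0,0,1],
  [0,0,0,0,0,0,1],
  [0,0,0,-5,0,0,1],
  [0,0,0,-15,0,0,1],
  [0,0,0,-30,0,0,1],
  [0,0,0,-30,0,0,1],
  [0,0,0,-30,0,0,1],
  [0,0,0,-10,0,0,1],
  [0,0,0,0,0,0,1],
])

```text
time: 26.72
tcp_pos: [0.5486, 0.1077, 0.1393]
orientation: [0.501, 0.501, 0.499, -0.499]
ft_force: [-0.5, -0.3, -1.5]
gripper_width: 0.0539
```

servo_tool([
  [0,0,0,0,0,15,1],
  [0,0,0,0,0.5,32,1],
  [0,0,0,0,0,32,1],
  [0,0,0,0,0,32,1],
  [0,0,0,0,0,32,1],
  [0,0,0,0,0,32,1],
  [0,0,0,0,0,32,1],
  [0,0,0,0,0,32,1],
  [0,0,0,0,0,32,1],
  [0,0,0,0,0,32,1],
  [0,0,0,0,0,32,1],
  [0,0,0,0,0,32,1],
])

```text
time: 27.72
tcp_pos: [0.547, -0.2605, 0.1344]
orientation: [0.499, 0.5, 0.501, -0.5]
ft_force: [-0.2, -0.7, -0.8]
gripper_width: 0.054
```

servo_tool([
  [0,0,0,0,0,32,1],
  [0,0,0,0,0,23,1],
  [0,0,0,0,0,0,1],
  [0,0,0,20,0,0,1],
  [0,0,0,20,0,0,1],
  [0,0,0,20,0,0,1],
  [0,0,0,15,0,0,1],
  [0,0,0,12,0,0,1],
  [0,0,0,8,0,0,1],
  [0,0,0,8,0,0,1],
  [0,0,0,5,0,0,1],
  [0,0,0,0,0,0,1],
])

```text
time: 28.72
tcp_pos: [0.5476, -0.3141, 0.0278]
orientation: [0.5, 0.5, 0.5, -0.5]
ft_force: [-0.1, -0.5, -2.0]
gripper_width: 0.0538
```

servo_tool([
  [0,0,0,1,0,0,1],
  [0,0,0,1,0,0,1],
  [0,0,0,1,0,0,1],
  [0,0,0,1,0,0,1],
  [0,0,0,0,0,0,1],
  [0,0,0,0,0,0,1],
])

```text
time: 29.22
tcp_pos: [0.548, -0.3144, 0.0248]
orientation: [0.5, 0.5, 0.5, -0.5]
ft_force: [0.3, 0.4, -1.4]
gripper_width: 0.0538
```

servo_tool([
  [0,0,0,0.7,0,0,1],
  [0,0,0,0.6,0,0,1],
  [0,0,0,0,0,0,1],
  [0,0,0,0,0,0,1],
])

```text
time: 29.55
tcp_pos: [0.548, -0.3144, 0.0238]
orientation: [0.5, 0.5, 0.5, -0.5]
ft_force: [-1.5, 0.8, 4.2]
gripper_width: 0.054
```

servo_tool([
  [0,0,0,0.5,0,0,1],
  [0,0,0,0,0,0,1],
  [0,0,0,0,0,0,1],
])

```text
time: 29.8
tcp_pos: [0.548, -0.3144, 0.0238]
orientation: [0.5, 0.5, 0.5, -0.5]
ft_force: [-2.8, 1.7, 8.4]
gripper_width: 0.0541
```

servo_tool([
  [0,0,0,0,0,0,0.1],
  [0,0,0,0,0,0,0],
  [0,0,0,0,0,0,-0.15],
  [0,0,0,0,0,0,-0.3],
  [0,0,0,0,0,0,-0.6],
  [0,0,0,0,0,0,-0.8],
  [0,0,0,0,0,0,-0.8],
  [0,0,0,-5,0,0,-0.8],
  [0,0,0,-15,0,0,-1],
  [0,0,0,-30,0,0,-1],
  [0,0,0,-30,0,0,-1],
  [0,0,0,-30,0,0,-1],
])

```text
time: 30.8
tcp_pos: [0.5478, -0.3142, 0.1344]
orientation: [0.5, 0.5, 0.5, -0.5]
ft_force: [0.5, 0.0, -1.1]
gripper_width: 0.0854
```

servo_tool([
  [0,0,0,-10,0,0,-1],
  [0,0,0,0,-8,-35,-1],
  [0,0,0,0,-8,-35,-1],
  [0,0,0,0,-8,-35,-1],
  [0,0,0,0,-8,-35,-1],
  [0,0,0,0,-8,-35,-1],
  [0,0,0,0,-8,-35,-1],
  [0,0,0,0,-8,-35,-1],
  [0,0,0,0,-8,-35,-1],
  [0,0,0,0,-8,-35,-1],
  [0,0,0,0,-8,-35,-1],
  [0,0,0,0,-9.6,-35,-1],
])

```text
time: 31.8
tcp_pos: [0.4577, 0.0722, 0.1429]
orientation: [0.5, 0.5, 0.5, -0.5]
ft_force: [1.4, 0.5, 0.5]
gripper_width: 0.0856
```

servo_tool([
  [0,0,0,0,0,-7,-1],
  [0,0,0,0,0,0,-1],
  [0,0,0,0,0,0,-1],
])

```text
time: 32.05
tcp_pos: [0.4586, 0.0774, 0.1429]
orientation: [0.5, 0.5, 0.5, -0.5]
ft_force: [-0.9, -0.2, 0.4]
gripper_width: 0.0855
```

Run:
```python
from cell import get_obs, viewer
import cv2
from h import *
S=viewer.get_image('scene');T=viewer.get_image('top');print(get_obs()['tcp_pos'])
cv2.imwrite('pics/6.png',np.hstack([cv2.resize(S['color'][90:290,120:400],(420,300)),cv2.resize(T['color'][100:300,230:510],(380,300))])[...,::-1])
```

```text
[0.45876199 0.07657292 0.14284522]
```

View pics/6.png

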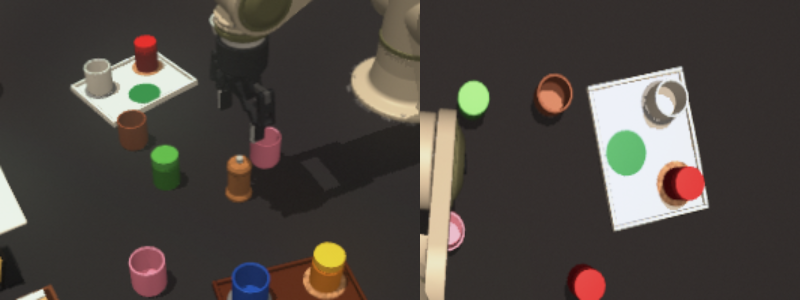

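The white cup stands on the grey round with jam unchanged. Now the mill.

servo_tool([
  [0,0,0,20,0,0,-1],
  [0,0,0,25,0,0,-1],
  [0,0,0,25,0,0,-1],
  [0,0,0,20,0,0,-1],
  [0,0,0,15,0,0,-1],
  [0,0,0,9.4,0,0,-1],
  [0,0,0,6,0,0,-1],
  [0,0,0,3,0,0,-1],
  [0,0,0,0,0,0,-1],
  [0,0,0,0,0,0,-0.5],
  [0,0,0,0,0,0,0],
  [0,0,0,0,0,0,0.3],
])

```text
time: 33.15
tcp_pos: [0.4587, 0.0776, 0.0201]
orientation: [0.5, 0.5, 0.5, -0.5]
ft_force: [-0.2, 0.0, -0.1]
gripper_width: 0.0519
```

servo_tool([
  [0,0,0,0,0,0,0.5],
  [0,0,0,0,0,0,0.7],
  [0,0,0,0,0,0,1],
  [0,0,0,0,0,0,1],
  [0,0,0,0,0,0,1],
  [0,0,0,-5,0,0,1],
  [0,0,0,-15,0,0,1],
  [0,0,0,-30,0,0,1],
  [0,0,0,-30,0,0,1],
  [0,0,0,-30,0,0,1],
  [0,0,0,-10,0,0,1],
  [0,0,0,0,0,0,1],
])

```text
time: 34.15
tcp_pos: [0.4595, 0.0776, 0.1422]
orientation: [0.501, 0.501, 0.499, -0.499]
ft_force: [-0.5, -0.3, -0.8]
gripper_width: 0.0374
```

servo_tool([
  [0,0,0,0,0,16,1],
  [0,0,0,0,2,32,1],
  [0,0,0,0,2,32,1],
  [0,0,0,0,2,32,1],
  [0,0,0,0,2,32,1],
  [0,0,0,0,2,32,1],
  [0,0,0,0,2,32,1],
  [0,0,0,0,2,32,1],
  [0,0,0,0,2,32,1],
  [0,0,0,0,1.5,32,1],
  [0,0,0,0,0,28.3,1],
  [0,0,0,0,0,0,1],
])

```text
time: 35.15
tcp_pos: [0.475, -0.2588, 0.1379]
orientation: [-0.499, -0.501, -0.499, 0.501]
ft_force: [1.3, -1.1, -1.6]
gripper_width: 0.0377
```

servo_tool([
  [0,0,0,0,0,0,1],
  [0,0,0,15,0,0,1],
  [0,0,0,20,0,0,1],
  [0,0,0,20,0,0,1],
  [0,0,0,15,0,0,1],
  [0,0,0,12,0,0,1],
  [0,0,0,8,0,0,1],
  [0,0,0,8,0,0,1],
  [0,0,0,5,0,0,1],
  [0,0,0,3,0,0,1],
  [0,0,0,2,0,0,1],
  [0,0,0,0,0,0,1],
])

```text
time: 36.15
tcp_pos: [0.4759, -0.2546, 0.0315]
orientation: [0.5, 0.5, 0.5, -0.5]
ft_force: [0.5, 0.4, -0.6]
gripper_width: 0.0378
```

servo_tool([
  [0,0,0,1,0,0,1],
  [0,0,0,1,0,0,1],
  [0,0,0,1,0,0,1],
  [0,0,0,0.7,0,0,1],
  [0,0,0,0,0,0,1],
  [0,0,0,0,0,0,1],
])

```text
time: 36.65
tcp_pos: [0.4759, -0.2547, 0.0278]
orientation: [-0.5, -0.5, -0.5, 0.5]
ft_force: [0.1, 0.5, -1.9]
gripper_width: 0.0373
```

servo_tool([
  [0,0,0,0.7,0,0,1],
  [0,0,0,0.7,0,0,1],
  [0,0,0,0,0,0,1],
  [0,0,0,0,0,0,1],
])

```text
time: 36.98
tcp_pos: [0.4758, -0.2546, 0.0263]
orientation: [0.5, 0.5, 0.5, -0.5]
ft_force: [0.2, 0.0, -1.5]
gripper_width: 0.0372
```

servo_tool([
  [0,0,0,0.6,0,0,1],
  [0,0,0,0,0,0,1],
  [0,0,0,0,0,0,1],
])

```text
time: 37.23
tcp_pos: [0.4759, -0.2547, 0.0261]
orientation: [0.5, 0.5, 0.5, -0.5]
ft_force: [-0.9, 0.6, 3.5]
gripper_width: 0.0377
```

servo_tool([
  [0,0,0,0,0,0,0.4],
  [0,0,0,0,0,0,0.3],
  [0,0,0,0,0,0,0.1],
  [0,0,0,0,0,0,-0.2],
  [0,0,0,0,0,0,-0.5],
  [0,0,0,0,0,0,-0.5],
  [0,0,0,-5,0,0,-0.5],
  [0,0,0,-15,0,0,-0.5],
  [0,0,0,-30,0,0,-0.5],
  [0,0,0,-30,0,0,-0.5],
  [0,0,0,-30,0,0,-0.5],
  [0,0,0,-30,0,0,-0.5],
])

```text
time: 38.23
tcp_pos: [0.4757, -0.2545, 0.1676]
orientation: [0.5, 0.5, 0.5, -0.5]
ft_force: [-1.5, -0.5, -0.4]
gripper_width: 0.0644
```

servo_tool([
  [0,0,0,-10,-7,-23,-0.5],
  [0,0,0,0,-7,-23,-0.5],
  [0,0,0,0,-7,-23,-0.5],
  [0,0,0,0,-7,-23,-0.5],
  [0,0,0,0,-7,-23,-0.5],
  [0,0,0,0,-7,-23,-0.5],
  [0,0,0,0,-7,-23,-0.5],
  [0,0,0,0,-7,-23,-0.5],
  [0,0,0,0,-7,-23,-0.5],
  [0,0,0,0,0,-23,-0.5],
  [0,0,0,0,0,0,-0.5],
  [0,0,0,0,0,0,-0.5],
])

```text
time: 39.23
tcp_pos: [0.4129, -0.024, 0.1762]
orientation: [0.501, 0.5, 0.5, -0.499]
ft_force: [-0.1, -0.7, -0.1]
gripper_width: 0.0642
```

Run:
```python
from cell import get_obs, viewer
import cv2
from h import *
S=viewer.get_image('scene');T=viewer.get_image('top');o=get_obs();print(o['tcp_pos'],o['time'])
for n,s,c,z,r in(('mill',(382,197),'wood',.072,.021),('jam',(424,222),'red',.071,.0235),('honey',(121,218),'yel',.071,.0235),('blue',(133,164),'blue',.064,.027),('mint',(269,166),'grn',.065,.0235),('brown',(329,163),'wood',.058,.027)):
    try: print(n,circ(T,s,c,z,r,True,20))
    except Exception as e: print(n,e)
# white cup: bright rim ring in the top view
cv2.imwrite('pics/7.png',cv2.resize(T['color'],(800,600))[...,::-1])
cv2.imwrite('pics/8.png',cv2.resize(S['color'][90:290,140:400],(780,600),interpolation=cv2.INTER_CUBIC)[...,::-1])
```

```text
[ 0.41304907 -0.02510333  0.17600964] 39.3333
mill (array([ 0.47538305, -0.25174642]), np.float64(0.018513022502953093))
jam (array([ 0.43012579, -0.33304604]), np.float64(0.021448896710874653))
honey (array([0.44726652, 0.30688971]), np.float64(0.024015221551918032))
blue (array([0.56312429, 0.27676578]), np.float64(0.025428075517440075))
mint min() iterable argument is empty
brown (array([ 0.55661068, -0.13367977]), np.float64(0.02703334830519853))
```

View pics/7.png

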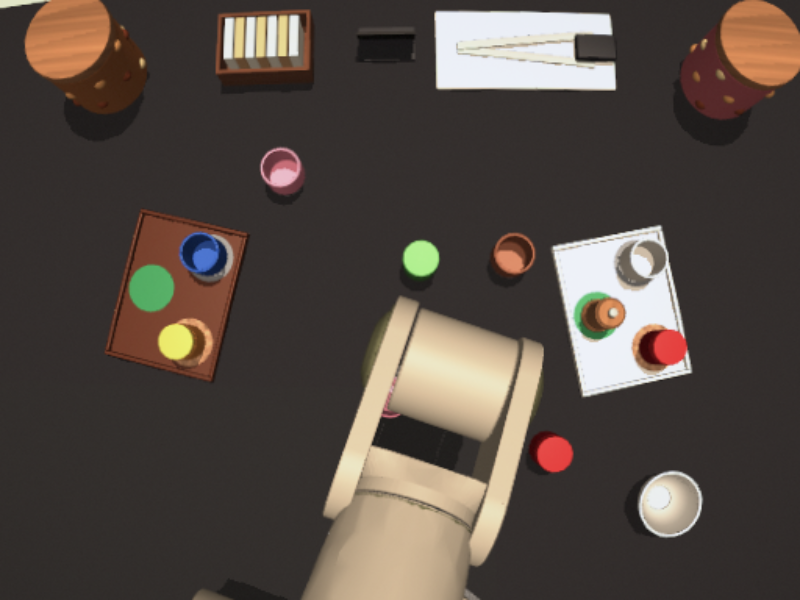

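View pics/8.png

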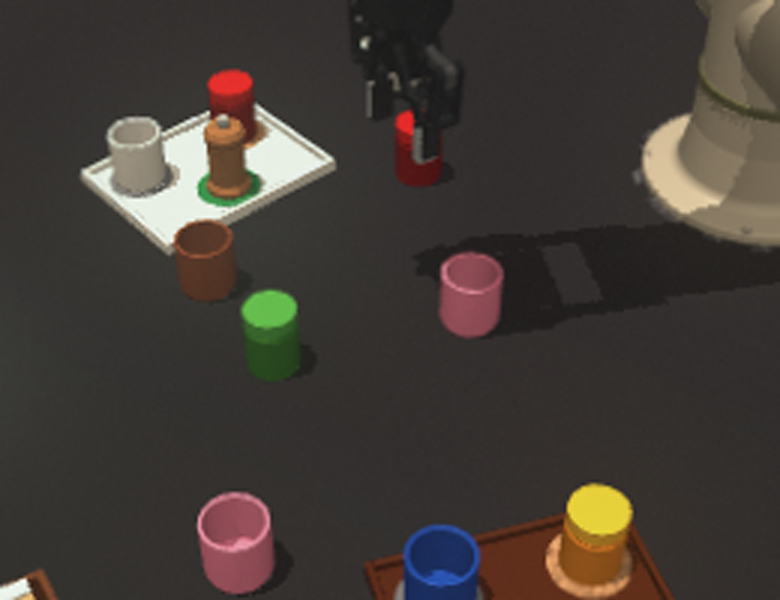

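Both trays are made up and upright. In the top view, blue and honey are at (205,255) and (176,342), and the white cup, mill and jam are at (642,260), (608,314) and (663,347). The mint jar, brown cup and look-alikes are where they started.

```bash
python3 -c "
from cell import robot;print(robot.job_done())"
```

```text
the job is handed in; nothing more can be done
None
```

I placed all five items in the order asked and handed the job in at about 39 s of the 128 s allowed. The gripper is open and clear of everything.

| Item | Round | Last measured (mm) | Round centre (mm) |
|---|---|---|---|
| Honey jar | walnut tray, cork | (447, 307) | (447.5, 308) |
| Blue cup | walnut tray, grey | (563, 277) | (564, 278.5) |
| Jam jar | white tray, cork | (430, −333) | (430, −336) |
| White cup | white tray, grey | not measured | (548, −314) |
| Pepper mill | white tray, green | (475, −252) | (476, −254) |

- **Weaker measurements:** the circle fits for the jam jar and the mill came out about 2 mm small in radius, so their apparent 2–3 mm offsets may be partly fit error. I checked the white cup only by eye in both pictures; the arm released it at (548, −314), which is its round's centre.
- **Jam jar choice:** of the two red-lidded jars, I took the one farther to the robot's left.
- **Left alone:** in the last pictures the green jar, brown cup, pink cups, second red jar and white bowl were where they started. The automatic check on the green jar found no contour, so that one is also by eye.
- **Contact:** the set-downs showed 3 to 8 N at the wrist, except the honey jar, which read about 16 N for a moment before I eased off.

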